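# Fit the battery strip to the ECG recorder

## Task

Fit the longer of the two battery strips from the carton into the battery rail of the ECG recorder: slide the rail's cover fully open, push the strip's stepped contact end back against the spring follower until its blunt end drops flat behind the low front lip, then slide the cover fully home over it. Leave the shorter strip in the carton, and do not knock the bottle or the mug.

Things in the scene. Friction and masses are not known exactly. Their poses are not given: they have to be found in the camera images.
- unit: White desk-top ECG recorder, fixed, 220 (x) x 280 (y) x 70 mm. Origin: centre of its underside, z up. On its flat deck (z 70 mm) the battery rail, an open-topped channel, runs parallel to y along x = 45 mm, from the lip (y -100) to a 24 mm high spring housing (y 71 to 121 mm). Screen (5 mm high) and keys lie at x below -15 mm; a carrying bar along the +x side reaches x = 131 mm, z 56 mm
- bay_lip (a point): Point on the channel floor at the middle of the front lip's inner face (unit frame 45, -100, 70 mm); axes as the unit's. The channel floor is the deck; side walls 8 mm high, 6 mm thick, inner faces 33 mm apart; the front lip at the -y end is 8 mm high, 6 mm thick
- follower_face (a point): Centre of the front face of the black spring follower in the channel, 12 mm above the floor; moves with it. The face looks to the unit's -y, is 28 mm wide and spans 2 to 22 mm above the floor. At rest it is 75 mm from the lip's inner face, so the 100 mm strip must push it back
- follower (a joint): How far the follower is pushed back towards the unit's +y (m): 0 at rest, stop at 0.050. Spring about 1.5 N at 0, 4 N at 0.025 (strip home), 5 N at 0.035. It is 0.025 when the 100 mm strip lies against the front lip
- cover_tab (a point): Centre of the top of the cover's black grip tab, 14 (unit x) x 30 (unit y) x 22 mm high, on the middle of the cover; 53 mm above the channel floor. The grey cover is an upside-down U 54 mm wide, 100 mm long (unit y), underside 27 and top 31 mm above the floor, skirts down outside the channel walls
- cover (a joint): Travel of the rail cover towards the unit's +y (m): 0 fully closed (cover 4 to 104 mm from the lip's inner face, tab at unit y -46 mm), 0.114 fully open (118 to 218 mm from it, clear of a strip being loaded). About 1.5 N friction, stays where left; starts closed or partly closed
- strip: The LONGER battery strip, black, 100 (x) x 30 (y) x 24 mm high, 0.16 to 0.26 kg, loose in one compartment of the carton. Origin: centre of its underside, z up. Its +x end is the contact end: the last 10 mm are stepped down to 17 mm high, with two brass contacts; the -x end is blunt and full height
- strip_contact (a point): Middle of the strip's contact end face (strip frame 50, 0, 8.5 mm)
- short_strip: The SHORTER strip of the same form, 70 x 30 x 24 mm, in the other compartment of the carton (either may be in either); the spring cannot hold it. To be left there. Origin: centre of its underside
- carton: Open-topped cardboard carton, fixed, 150 (x) x 215 (y) x 45 mm high, walls and floor 4 mm. A 41 mm high divider along its x axis makes two compartments 142 x 101 mm, centred at y = +/-53 mm, one strip lying roughly along x in each, on the floor. Origin: centre of its underside; its yaw varies widely
- bottle: Bystander: upright bottle 50 mm in diameter, 135 mm high, loose, between carton and recorder. Origin: centre of its underside
- mug: Bystander: mug 76 mm in diameter, 90 mm high, loose, behind the recorder (on its +x side). Origin: centre of its underside
Things that resemble listed ones, but are neither listed nor needed, are in the scene too. What is shaped like the strip but blue or orange is not meant.

How it is judged:
By the outcome, as a careful person would: the job done as asked, in the order asked, and still so for the second after the job is handed in, with the robot touching nothing.
It also fails if it takes over 64 s, if anything falls off the work surface, if the arm or the gripper's body presses on something with over 40 N, if the wrist force passes 120 N, or if a joint passes its speed limit or range.

## Robot

A 7-joint arm with a two-finger parallel gripper is mounted at the origin on the work surface. World frame = base frame: x ahead of the robot, y to its left, z up, the work surface at z = 0. Lengths are in m, angles in rad, forces in N, time in s.
With the tool pointing down it reaches from about 0.35 to 0.9 m from the base axis. Payload 8.1 kg.
Tool frame: the origin (TCP) lies on the centre line of the jaws, within the pads' length; the fingertips stand arm.tips_ahead ahead of it and the grasp point (between the pads) lies 8 mm behind it (arm.tips_ahead is the distance from the TCP to the fingertips, in m); z points along the fingers, y is the direction in which the jaws open and shut (so a half turn about z gives the same grasp; the last joint's range is limited). The gripper opens to 92 mm and grips with 3 to 60 N. Pads are 19 mm wide; open, the fingers measure 130 mm over their backs; the gripper's body (75 mm by 190 mm) begins 47 mm behind the grasp point.
Start: joints at [1.033, 0.434, 0.025, 1.573, -0.012, 1.134, -0.075], TCP at [0.263, -0.567, 0.238] pointing down, gripper open.
Joint ranges: [-2.62, 2.62], [-0.44, 2.09], [-1.27, 1.32], [0.08, 2.57], [-1.32, 4.46], [0.12, 2], [-2.74, 2.74]. Speed limits (rad/s): [2.22, 2.22, 3.01, 3.01, 3.14, 3.14, 3.14].

## Interface

Orientations are given as a rotation vector (axis times angle).
In Python, from cell import arm gives the robot as it stands. The module is installed in compiled form; this text tells all that it offers.
- The arm moves only by the tool jog_arm, never from a script. Its argument "moves" is a list of rows, each an object with "twist": the turn, a rotation vector about the tool's x, y, z in units of 10 degrees (1.0 is 10 degrees), a list of three; "xyz": the shift along the tool's x, y, z in units of 60 mm (1.0 is 60 mm), a list of three; "grip": the closure, from -1 (fully open) to 1 (shut). A call has 1 to 5 rows; each row is the pose to reach, as a shift and turn from the pose commanded when the call began, along the tool's axes at that moment; what a row does not reach only later rows make up. A row lasts 1/8 s, in which the tool goes at most 62.5 mm and 10.7 degrees, less where a joint would pass 70% of its speed; a pose out of reach is approached as far as the arm can. A call with a gripper value outside its range is refused whole. The fingers move at their own pace and stop on an object; "force" is the grip in N (left out, the last holds). Time passes only in rows, so rows that repeat a pose let the fingers close. It gives the time, the measured TCP pose, the force and the opening at its end, in the units of the state.
- arm.observe(): the state, without advancing time (a new reading comes with each control period).
- arm.get_image(name): name is "scene" or "top" or "wrist"; returns the picture (400x640x3 uint8, blue, green, red); there is no depth.
- arm.camera_params(name): a dict with "mtx" (3x3 intrinsics, pixels), "k1" (the pictures are not rectified: a ray, as slopes to the right and down, at radius r is drawn at 1 + k1 r^2 times it, then the intrinsics apply), "T" (4x4, takes a point from camera to world coordinates); the wrist camera has in their place "T_tool_cam" (4x4, takes a point from camera to tool coordinates, whose origin is the TCP and whose axes are the flange's). Camera axes: x right, y down, z forward; pixel columns grow to the right and rows downward; lengths in m; the calibration is good to about 2 mm. A picture is of the moment at which its call begins: read the wrist's pose just before it. camera_params takes no time and is no camera call.
- arm.sign_off(): hands the job in, once; it reports no verdict.
The state is a dict: "clock": time; "joints": joint angles; "dq": joint speeds; "joint_efforts": joint torques, N m; "position": TCP position; "ee_rot": TCP orientation; "force": force on the tool from outside, world axes, zero at the start; "ft_torque": the same for the moment, N m; "width": opening from 0.0 (shut) to 1.0 (fully open).
Only numpy, scipy, OpenCV 4.12 (cv2) and the standard library are available. Lean on these libraries where they do the work, as an engineer would, in place of code of your own. Each camera call takes 0.05 s, during which the arm holds its last target. There are 200 camera calls.

## Working session

There is one attempt and no reset: what is moved stays moved. The work goes in short steps, Python scripts to look and compute and a tool call to move; the robot and the scene stay as the last step left them, time stands still between calls to the robot, and variables do not carry over. Pictures are saved under pics/ and viewed, about 8 in all and at most 12, crops included, and the job is handed in when it is done.

Besides the shell and the picture viewer there is one more tool, called after ">>>" by a JSON object that holds its "name" and its "arguments", one argument or row to a line. jog_arm: Moves the arm, as the interface text tells. Its arguments: {"type":"object","properties":{"moves":{"type":"array","items":{"type":"object","properties":{"twist":{"type":"array","items":{"type":"number"}},"xyz":{"type":"array","items":{"type":"number"}},"grip":{"type":"number"}}}},"force":{"type":"number"}},"required":["moves"]}

```bash
mkdir -p pics
cat > h.py <<'E'
import numpy as np, cv2
from scipy.spatial.transform import Rotation as R
from cell import arm
def cam(n):
    p=arm.camera_params(n); K=np.array(p['mtx']); k1=p['k1']
    if n=='wrist':
        s=arm.observe(); T=np.eye(4); T[:3,:3]=R.from_rotvec(s['ee_rot']).as_matrix(); T[:3,3]=s['position']
        T=T@np.array(p['T_tool_cam'])
    else: T=np.array(p['T'])
    return K,k1,T
def ray(c,uv):
    K,k1,T=c
    d=cv2.undistortPoints(np.array([[uv]],float),K,np.array([k1,0,0,0,0.]))[0,0] 
    # exact for forward model r(1+k1 r^2)
    v=T[:3,:3]@np.array([d[0],d[1],1]); return T[:3,3],v
def onz(c,uv,z):
    o,v=ray(c,uv); return o+v*(z-o[2])/v[2]
def proj(c,P):
    K,k1,T=c
    P=np.atleast_2d(P); q=(P-T[:3,3])@T[:3,:3]; s=q[:,:2]/q[:,2:]
    s=s*(1+k1*(s**2).sum(1,keepdims=True)); return s@K[:2,:2].T+K[:2,2]
def snap(n,f):
    c=cam(n); im=arm.get_image(n); cv2.imwrite('pics/'+f,im); return c,im
E
python3 - <<'E'
from h import *
for n in ['top','scene','wrist']:
    c,im=snap(n,n+'0.png'); print(n,c[2].round(3).tolist(),c[0].round(0).tolist(),c[1])
print(arm.observe(),arm.tips_ahead)
a=cv2.imread('pics/top0.png');b=cv2.imread('pics/scene0.png')
E
```

```text
top [[0.017, -0.997, 0.079, 0.439], [-0.999, -0.015, 0.031, -0.006], [-0.03, -0.079, -0.996, 0.941], [0.0, 0.0, 0.0, 1.0]] [[363.0, 0.0, 323.0], [0.0, 363.0, 199.0], [0.0, 0.0, 1.0]] -0.001305726027415238
scene [[-0.638, 0.532, -0.557, 1.092], [0.77, 0.422, -0.479, 0.479], [-0.019, -0.734, -0.679, 0.787], [0.0, 0.0, 0.0, 1.0]] [[439.0, 0.0, 313.0], [0.0, 439.0, 198.0], [0.0, 0.0, 1.0]] 0.004824778365605347
wrist [[0.423, -0.879, -0.221, 0.323], [-0.906, -0.41, -0.103, -0.54], [-0.0, 0.243, -0.97, 0.385], [0.0, 0.0, 0.0, 1.0]] [[333.0, 0.0, 319.0], [0.0, 333.0, 205.0], [0.0, 0.0, 1.0]] -0.038069394228752294
{'clock': 0.15, 'joints': array([ 1.0334074 ,  0.43503394,  0.02497829,  1.57386761, -0.01158073,
        1.13401466, -0.07513128]), 'dq': array([ 0.00132012, -0.00263903,  0.00095169, -0.00440514, -0.00193907,
        0.00085079,  0.00102169]), 'joint_efforts': array([ 1.61831369e-03, -6.68256927e+01,  9.86110121e-01, -3.14694107e+01,
       -6.03815890e-02,  3.93311272e-02,  1.44682467e-04]), 'position': array([ 0.2630566 , -0.56653605,  0.23715124]), 'ee_rot': array([-3.06658940e+00, -6.77210851e-01,  5.91087366e-04]), 'force': array([ 0.20793607, -0.14500453,  0.22231467]), 'ft_torque': array([-0.05250779,  0.00098368, -0.00612756]), 'width': 0.9991434982044999} 0.011
```

View pics/top0.png

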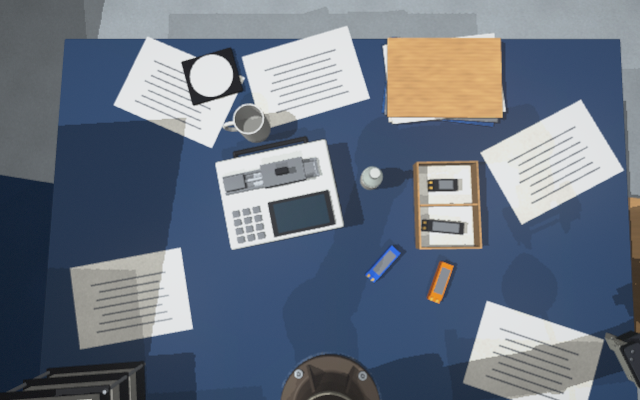

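View pics/scene0.png

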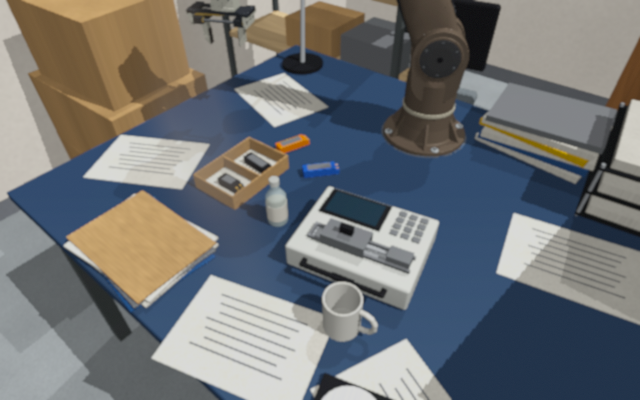

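Run:
```python
import cv2,numpy as np
a=cv2.imread('pics/top0.png')
l=cv2.resize(a[125:260,205:350],None,fx=4,fy=4,interpolation=cv2.INTER_CUBIC)[:, :]
r=cv2.resize(a[150:260,400:500],None,fx=4,fy=4,interpolation=cv2.INTER_CUBIC)
cv2.imwrite('pics/c1.png',l)
o=np.zeros((540,400,3),np.uint8);o[:440]=r
m=np.hstack([l,o]);print(m.shape);cv2.imwrite('pics/c1.png',cv2.resize(m,(800,int(m.shape[0]*800/m.shape[1]))))
```

```text
(540, 980, 3)
```

View pics/c1.png

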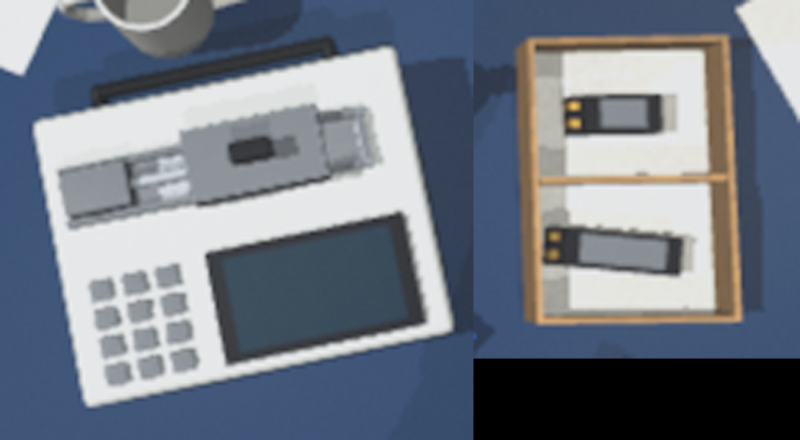

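Run:
```python
from h import *
c=cam('top'); s=3.2653
L=lambda x,y:(205+x/s,125+y/s); Q=lambda x,y:(400+(x-473.5)/s,150+y/s)
def show(n,pts,z):
    P=np.array([onz(c,p,z)[:2] for p in pts]); print(n,P.round(4).tolist(),'mean',P.mean(0).round(4),'edges',np.linalg.norm(np.roll(P,-1,0)-P,axis=1).round(3)); return P
P=show('unit',[L(35,121),L(391,46),L(453,329),L(87,406)],.07)
d=P[0]-P[1]; d2=P[3]-P[2]; print('yaw +y dir',np.degrees(np.arctan2(d[1],d[0]))-90,np.degrees(np.arctan2(d2[1],d2[0]))-90)
show('tab',[L(250,150)],.123)
show('cover',[L(180,128),L(318,104),L(328,181),L(197,205)],.101)
show('housing',[L(60,171),L(124,161),L(134,209),L(68,220)],.094)
show('carton top',[Q(518,40),Q(728,36),Q(742,320),Q(526,322)],.045)
P=show('strip',[Q(546,226),Q(684,235),Q(681,274),Q(543,265)],.028)
d=P[0]-P[1];print(np.degrees(np.arctan2(d[1],d[0])))
show('short',[Q(566,95),Q(662,95),Q(662,133),Q(566,131)],.028)
show('bottle',[(372,178)],.13); show('mug',[(251,122)],.09)
# subpixel unit contour
im=cv2.imread('pics/top0.png'); 
m=(im.min(2)>185).astype(np.uint8); n,lab,st,ce=cv2.connectedComponentsWithStats(m)
l=lab[205,225+3] if lab[205,228] else lab[150,310]; 
print(st[l]); cn=max(cv2.findContours((lab==l).astype(np.uint8),0,2)[0],key=cv2.contourArea)
W=np.array([onz(c,p[0],.07)[:2] for p in cn],np.float32); print(cv2.minAreaRect(W))
print(arm.observe()['position'])
```

```text
unit [[0.5945, 0.2861], [0.6541, 0.02], [0.4442, -0.0288], [0.3833, 0.2389]] mean [0.519  0.1291] edges [0.273 0.216 0.275 0.216]
yaw +y dir 12.643117933202646 12.81909862332057
tab [[0.5662, 0.1158]] mean [0.5662 0.1158] edges [0.]
cover [[0.585, 0.1701], [0.6036, 0.0709], [0.548, 0.0625], [0.5295, 0.1561]] mean [0.5665 0.1149] edges [0.101 0.056 0.095 0.057]
housing [[0.5537, 0.2582], [0.5616, 0.2117], [0.5267, 0.2032], [0.518, 0.251]] mean [0.54  0.231] edges [0.047 0.036 0.049 0.036]
carton top [[0.6041, -0.2004], [0.609, -0.3578], [0.3963, -0.3646], [0.3919, -0.2058]] mean [ 0.5003 -0.2821] edges [0.157 0.213 0.159 0.212]
strip [[0.464, -0.2249], [0.4589, -0.329], [0.4293, -0.3263], [0.4343, -0.2225]] mean [ 0.4466 -0.2757] edges [0.104 0.03  0.104 0.03 ]
87.1698765094095
short [[0.5649, -0.2407], [0.5659, -0.3137], [0.5365, -0.3134], [0.5371, -0.2405]] mean [ 0.5511 -0.2771] edges [0.073 0.029 0.073 0.028]
bottle [[0.5516, -0.0892]] mean [ 0.5516 -0.0892] edges [0.]
mug [[0.6893, 0.1976]] mean [0.6893 0.1976] edges [0.]
[ 216  140  127  109 4979]
((0.519024133682251, 0.13061511516571045), (0.21479614078998566, 0.27410250902175903), 12.706414222717285)
[ 0.2630566  -0.56653605  0.23715124]
```

Viewed so far 3: the longer black strip is at top px (443,227) with contacts toward the left. Lookalikes are the short black strip (443,185), the blue one (383,263) and the orange one (441,282). The cover tab is at (282,171), cover partly open by about 22 mm, with the lip on the right. The crop confirms the choice (104 mm against 73 mm long).

```bash
cat >> h.py <<'E'
def go(p,yaw):
    "jog numbers to bring TCP to p (world), tool down with tool x at yaw deg"
    s=arm.observe(); M=R.from_rotvec(s['ee_rot']).as_matrix()
    y=np.radians(yaw); G=np.array([[np.cos(y),np.sin(y),0],[np.sin(y),-np.cos(y),0],[0,0,-1]])
    d=M.T@(np.array(p)-s['position'])/.06; t=np.degrees(R.from_matrix(M.T@G).as_rotvec())/10
    print('xyz',d.round(3),'twist',t.round(3),'t',round(s['clock'],2),'w',round(s['width']*92,1),'F',np.round(s['force'],1),'pos',s['position'].round(4))
E
python3 - <<'E'
from h import *
go([.566,.116,.237],102.7)
E
```

```text
xyz [ 9.37  -8.191  0.011] twist [-6.000e-03 -4.000e-03 -7.779e+00] t 0.15 w 91.9 F [ 0.2 -0.1  0.2] pos [ 0.2631 -0.5665  0.2372]
```

>>> {"name": "jog_arm", "arguments": {
  "moves": [
    {"xyz": [0.75, -0.65, 0], "twist": [0, 0, -0.9], "grip": 0},
    {"xyz": [1.5, -1.3, 0], "twist": [0, 0, -1.8], "grip": 0},
    {"xyz": [2.25, -2, 0], "twist": [0, 0, -2.7], "grip": 0},
    {"xyz": [3, -2.6, 0], "twist": [0, 0, -3.6], "grip": 0},
    {"xyz": [3.75, -3.3, 0], "twist": [0, 0, -4.5], "grip": 0}
  ]
}}

```text
clock: 0.78
position: [0.3845, -0.2909, 0.2378]
ee_rot: [2.57, 1.806, 0.0]
force: [0.5, -0.5, -0.4]
width: 0.522
```

```bash
python3 -c "
from h import *
go([.566,.116,.237],102.7)"
```

```text
xyz [7.406 0.547 0.011] twist [ 2.000e-03  2.000e-03 -3.252e+00] t 0.78 w 48.0 F [ 0.5 -0.5 -0.4] pos [ 0.3845 -0.2909  0.2378]
```

>>> {"name": "jog_arm", "arguments": {
  "moves": [
    {"xyz": [1, 0.1, 0], "twist": [0, 0, -0.6]},
    {"xyz": [2, 0.2, 0], "twist": [0, 0, -1.3]},
    {"xyz": [3, 0.3, 0], "twist": [0, 0, -2]},
    {"xyz": [4, 0.3, 0], "twist": [0, 0, -2.6]},
    {"xyz": [5, 0.4, 0], "twist": [0, 0, -3.25]}
  ]
}}

```text
invalid input at $.moves[0]: expected keys twist, xyz, grip
```

```bash
python3 -c "
from h import *
go([.566,.116,.237],102.7)"
```

```text
xyz [7.406 0.547 0.011] twist [ 2.000e-03  2.000e-03 -3.252e+00] t 0.78 w 48.0 F [ 0.5 -0.5 -0.4] pos [ 0.3845 -0.2909  0.2378]
```

>>> {"name": "jog_arm", "arguments": {
  "moves": [
    {"xyz": [1, 0.1, 0], "twist": [0, 0, -0.6], "grip": 0},
    {"xyz": [2, 0.2, 0], "twist": [0, 0, -1.3], "grip": 0},
    {"xyz": [3, 0.3, 0], "twist": [0, 0, -2], "grip": 0},
    {"xyz": [4, 0.3, 0], "twist": [0, 0, -2.6], "grip": 0},
    {"xyz": [5, 0.4, 0], "twist": [0, 0, -3.25], "grip": 0}
  ]
}}

```text
clock: 1.4
position: [0.5097, -0.0173, 0.2378]
ee_rot: [1.964, 2.452, -0.0]
force: [0.6, -0.7, -0.7]
width: 0.5
```

```bash
python3 -c "
from h import *
go([.566,.116,.237],102.7)"
```

```text
xyz [1.964 1.4   0.012] twist [-0.     0.002 -0.01 ] t 1.4 w 46.0 F [ 0.6 -0.7 -0.7] pos [ 0.5097 -0.0173  0.2378]
```

>>> {"name": "jog_arm", "arguments": {
  "moves": [
    {"xyz": [0.6, 0.5, 0], "twist": [0, 0, 0], "grip": 0},
    {"xyz": [1.3, 1, 0], "twist": [0, 0, 0], "grip": 0},
    {"xyz": [1.96, 1.4, 0], "twist": [0, 0, 0], "grip": 0},
    {"xyz": [1.96, 1.4, 0], "twist": [0, 0, 0], "grip": 0}
  ]
}}

```text
clock: 1.9
position: [0.5662, 0.1185, 0.2374]
ee_rot: [-1.96, -2.453, -0.003]
force: [0.5, 0.2, -0.0]
width: 0.503
```

```bash
python3 -c "
from h import *
snap('wrist','w1.png')
go([.566,.116,.237],102.7)"
```

```text
xyz [0.005 0.001 0.004] twist [-0.004 -0.004 -0.011] t 1.95 w 45.9 F [-0.3 -0.7  0.5] pos [0.566  0.1157 0.2372]
```

View pics/w1.png

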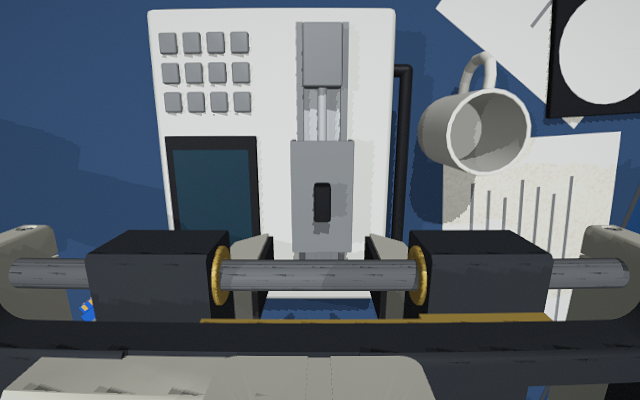

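```bash
cat > m.py <<'E'
from h import *
c=cam('wrist')
u=np.array([.519,.130]); a=np.radians(12.7); U=np.array([[np.cos(a),np.sin(a)],[-np.sin(a),np.cos(a)]])
def f(n,uv,z):
    p=onz(c,uv,z)[:2]; print(n,p.round(4),'unit mm',(U@(p-u)*1000).round(1))
E
python3 - <<'E'
from m import *
for n,p,z in [('tab top c',(322,200),.123),('tab L',(314,202),.123),('tab R',(330,202),.123),('tab far',(322,183),.123),
 ('tab near',(322,221),.123),('cov far L',(291,141),.101),('cov far R',(354,141),.101),('cov nearL',(292,251),.101),('cov nearR',(351,251),.101),
 ('house farL',(303,23),.094),('house farR',(342,23),.094),('unit farL',(149,12),.07),('unit farR',(395,12),.07),('unit R',(390,120),.07)]: f(n,p,z)
E
```

```text
tab top c [0.5685 0.1191] unit mm [ 45.9 -21.5]
tab L [0.5626 0.1161] unit mm [ 39.4 -23.1]
tab R [0.5752 0.1189] unit mm [ 52.4 -23.1]
tab far [0.5654 0.1327] unit mm [45.9 -7.6]
tab near [0.5724 0.1019] unit mm [ 45.9 -39.2]
cov far L [0.5332 0.158 ] unit mm [20.  24.2]
cov far R [0.5848 0.1696] unit mm [72.9 24.2]
cov nearL [0.5538 0.0616] unit mm [ 18.9 -74.4]
cov nearR [0.6062 0.0734] unit mm [ 72.7 -74.4]
house farL [0.5233 0.2509] unit mm [ 30.7 117. ]
house farR [0.5537 0.2578] unit mm [ 61.9 117.1]
unit farL [0.3882 0.2376] unit mm [-104.   133.8]
unit farR [0.5962 0.2832] unit mm [109.  132.4]
unit R [0.616  0.1944] unit mm [108.8  41.5]
```

>>> {"name": "jog_arm", "arguments": {
  "moves": [
    {"xyz": [0.02, 0.055, 0.8], "twist": [0, 0, 0], "grip": 0},
    {"xyz": [0.02, 0.055, 1.5], "twist": [0, 0, 0], "grip": 0},
    {"xyz": [0.02, 0.055, 2.0], "twist": [0, 0, 0], "grip": 0},
    {"xyz": [0.02, 0.055, 2.0], "twist": [0, 0, 0], "grip": 0.8},
    {"xyz": [0.02, 0.055, 2.0], "twist": [0, 0, 0], "grip": 1}
  ],
  "force": 25
}}

```text
clock: 2.58
position: [0.5697, 0.1151, 0.1189]
ee_rot: [1.969, 2.447, 0.001]
force: [-0.8, 0.5, 0.9]
width: 0.33
```

>>> {"name": "jog_arm", "arguments": {
  "moves": [
    {"xyz": [0, 0, 0], "twist": [0, 0, 0], "grip": 1},
    {"xyz": [0, 0, 0], "twist": [0, 0, 0], "grip": 1},
    {"xyz": [0, 0, 0], "twist": [0, 0, 0], "grip": 1}
  ]
}}

```text
clock: 2.95
position: [0.5698, 0.1157, 0.1189]
ee_rot: [1.968, 2.447, 0.001]
force: [-0.9, -1.9, 8.1]
width: 0.149
```

>>> {"name": "jog_arm", "arguments": {
  "moves": [
    {"xyz": [0.3, 0, 0], "twist": [0, 0, 0], "grip": 1},
    {"xyz": [0.6, 0, 0], "twist": [0, 0, 0], "grip": 1},
    {"xyz": [0.9, 0, 0], "twist": [0, 0, 0], "grip": 1},
    {"xyz": [1.2, 0, 0], "twist": [0, 0, 0], "grip": 1},
    {"xyz": [1.35, 0, 0], "twist": [0, 0, 0], "grip": 1}
  ]
}}

```text
clock: 3.58
position: [0.5518, 0.1958, 0.1189]
ee_rot: [1.967, 2.449, 0.001]
force: [-2.4, -2.7, 9.5]
width: 0.153
```

>>> {"name": "jog_arm", "arguments": {
  "moves": [
    {"xyz": [0.03, 0, 0], "twist": [0, 0, 0], "grip": 1},
    {"xyz": [0.07, 0, 0], "twist": [0, 0, 0], "grip": 1},
    {"xyz": [0.1, 0, 0], "twist": [0, 0, 0], "grip": 1},
    {"xyz": [0.1, 0, 0], "twist": [0, 0, 0], "grip": 1}
  ]
}}

```text
clock: 4.08
position: [0.5507, 0.201, 0.1189]
ee_rot: [1.967, 2.448, 0.001]
force: [-2.9, -1.6, 8.5]
width: 0.149
```

>>> {"name": "jog_arm", "arguments": {
  "moves": [
    {"xyz": [0.03, 0, 0], "twist": [0, 0, 0], "grip": 1},
    {"xyz": [0.05, 0, 0], "twist": [0, 0, 0], "grip": 1},
    {"xyz": [0.05, 0, 0], "twist": [0, 0, 0], "grip": 1}
  ]
}}

```text
clock: 4.45
position: [0.55, 0.2039, 0.1189]
ee_rot: [1.967, 2.448, 0.001]
force: [-2.6, -0.9, 9.1]
width: 0.149
```

>>> {"name": "jog_arm", "arguments": {
  "moves": [
    {"xyz": [0.03, 0, 0], "twist": [0, 0, 0], "grip": 1},
    {"xyz": [0.05, 0, 0], "twist": [0, 0, 0], "grip": 1},
    {"xyz": [0.05, 0, 0], "twist": [0, 0, 0], "grip": 1}
  ]
}}

```text
clock: 4.82
position: [0.5498, 0.2048, 0.1189]
ee_rot: [1.968, 2.445, -0.002]
force: [-2.2, -6.9, 11.3]
width: 0.148
```

>>> {"name": "jog_arm", "arguments": {
  "moves": [
    {"xyz": [0.04, 0, 0], "twist": [0, 0, 0], "grip": 1},
    {"xyz": [0.04, 0, 0], "twist": [0, 0, 0], "grip": 1}
  ]
}}

```text
clock: 5.08
position: [0.5498, 0.2049, 0.1188]
ee_rot: [1.969, 2.442, -0.006]
force: [-1.1, -12.7, 12.6]
width: 0.151
```

>>> {"name": "jog_arm", "arguments": {
  "moves": [
    {"xyz": [0, 0, 0], "twist": [0, 0, 0], "grip": 0.3},
    {"xyz": [0, 0, 0], "twist": [0, 0, 0], "grip": 0.3},
    {"xyz": [0, 0, -0.7], "twist": [0, 0, 0], "grip": 0},
    {"xyz": [-0.8, 0, -1.4], "twist": [0, 0, 0], "grip": 0},
    {"xyz": [-1.8, 0, -2.0], "twist": [0, 0, 0], "grip": 0}
  ]
}}

```text
clock: 5.7
position: [0.5706, 0.1115, 0.235]
ee_rot: [1.964, 2.452, 0.003]
force: [1.2, 0.4, -0.7]
width: 0.498
```

>>> {"name": "jog_arm", "arguments": {
  "moves": [
    {"xyz": [-1.0, 0, 0], "twist": [0, 0, 0], "grip": 0},
    {"xyz": [-1.5, 0, 0], "twist": [0, 0, 0], "grip": 0},
    {"xyz": [-1.5, 0, 0], "twist": [0, 0, 0], "grip": 0},
    {"xyz": [-1.5, 0, 0], "twist": [0, 0, 0], "grip": 0}
  ]
}}

```text
clock: 6.2
position: [0.5894, 0.0243, 0.2332]
ee_rot: [-1.966, -2.449, -0.001]
force: [0.6, 1.1, -0.1]
width: 0.497
```

```bash
python3 -c "
from h import *
snap('wrist','w2.png')
go([.4466,-.2757,.237],87.2)"
```

```text
xyz [-4.371 -3.41  -0.068] twist [-0.    -0.006  1.534] t 6.25 w 46.3 F [-1.2  0.1 -0.5] pos [0.5894 0.0247 0.2332]
```

View pics/w2.png

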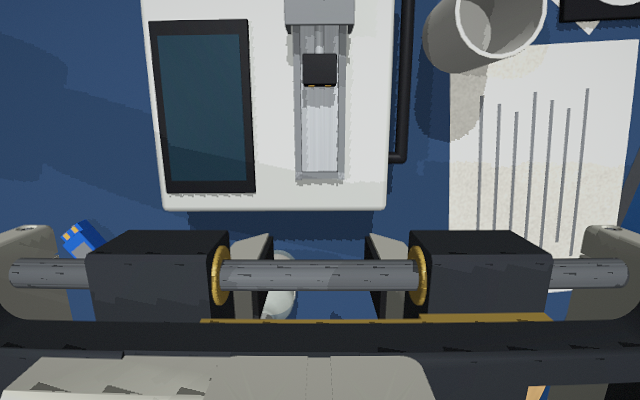

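```bash
python3 -c "
import cv2
a=cv2.imread('pics/w2.png')[15:215,270:370]
cv2.imwrite('pics/c2.png',cv2.resize(a,None,fx=3,fy=3,interpolation=cv2.INTER_CUBIC))"
python3 - <<'E'
import cv2
g=cv2.cvtColor(cv2.imread('pics/w2.png'),6)
for v in (120,150,165): print(v,g[v,285:360].tolist())
print(g[160:215,320].tolist())
E
```

```text
120 [217, 217, 216, 216, 216, 216, 217, 217, 221, 165, 141, 143, 144, 144, 144, 143, 153, 183, 185, 184, 184, 185, 192, 202, 201, 199, 199, 199, 196, 197, 199, 202, 202, 199, 200, 197, 199, 200, 198, 196, 199, 200, 199, 197, 195, 194, 198, 197, 202, 199, 201, 203, 208, 111, 141, 144, 143, 144, 143, 139, 194, 208, 207, 206, 206, 217, 217, 217, 216, 217, 216, 216, 216, 216, 217]
150 [217, 217, 216, 217, 217, 217, 217, 217, 219, 208, 156, 140, 143, 143, 144, 143, 131, 178, 184, 182, 182, 183, 198, 200, 201, 196, 197, 197, 194, 193, 196, 200, 200, 198, 196, 195, 196, 196, 196, 194, 196, 196, 198, 197, 193, 194, 196, 196, 199, 197, 199, 200, 176, 127, 140, 144, 143, 142, 141, 156, 205, 207, 206, 206, 205, 204, 217, 217, 216, 217, 216, 217, 217, 217, 216]
165 [216, 217, 217, 217, 216, 217, 217, 217, 218, 223, 159, 139, 142, 141, 142, 143, 112, 174, 181, 180, 179, 182, 181, 195, 200, 196, 196, 196, 193, 194, 195, 197, 199, 196, 195, 193, 194, 193, 194, 194, 195, 195, 198, 194, 192, 193, 196, 195, 199, 196, 196, 200, 119, 137, 142, 142, 141, 142, 139, 173, 204, 206, 204, 204, 209, 209, 216, 217, 217, 217, 217, 217, 217, 217, 217]
[194, 194, 194, 193, 193, 193, 193, 193, 194, 195, 181, 126, 121, 142, 141, 141, 140, 141, 138, 143, 148, 147, 147, 147, 142, 190, 207, 205, 205, 204, 204, 205, 205, 204, 204, 204, 204, 204, 204, 205, 205, 204, 204, 204, 204, 205, 201, 187, 169, 153, 106, 50, 44, 46, 44]
```

View pics/c2.png

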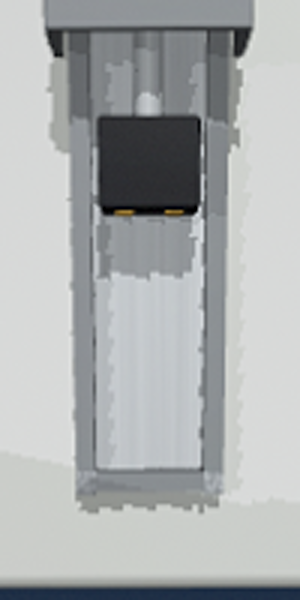

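Run:
```python
from m import *
print('cam',c[2][:3,3].round(3),'unit',U@(c[2][:2,3]-u))
for n,p,z in [('Lin120',(301.5,120),.078),('Rin120',(337.8,120),.078),('Lout120',(294,120),.078),('Rout',(344.8,120),.078),('Lin165',(301.5,165),.078),('Rin165',(337,165),.078),('lip in top',(320,171.5),.078),('lip out top',(320,179),.078),('lip out bot',(320,184.5),.078),('foll near top',(320,85),.092),('cover near edge',(320,24),.101),('unit near edge',(320,209),.07),('unit edge R',(386,200),.07),('unit edge L',(163,200),.07)]: f(n,p,z)
```

```text
cam [0.576 0.088 0.381] unit [ 0.04585217 -0.05355009]
Lin120 [0.5609 0.0857] unit mm [ 31.1 -52.4]
Rin120 [0.5921 0.0927] unit mm [ 63.1 -52.5]
Lout120 [0.5544 0.0842] unit mm [ 24.5 -52.4]
Rout [0.5982 0.094 ] unit mm [ 69.3 -52.5]
Lin165 [0.5691 0.0467] unit mm [ 30.6 -92.3]
Rin165 [0.6006 0.0538] unit mm [ 62.9 -92.3]
lip in top [0.5869 0.0446] unit mm [ 47.4 -98.2]
lip out top [0.5884 0.0378] unit mm [  47.4 -105.2]
lip out bot [0.5895 0.0328] unit mm [  47.4 -110.3]
foll near top [0.5706 0.1166] unit mm [ 47.4 -24.4]
cover near edge [0.5609 0.1595] unit mm [47.3 19.6]
unit near edge [0.5951 0.008 ] unit mm [  47.4 -135.8]
unit edge R [0.655  0.0305] unit mm [ 110.8 -127. ]
unit edge L [ 0.4453 -0.0164] unit mm [-104.1 -126.6]
```

View 5 and 6: cover fully open (near edge 118 mm from lip), channel px 301–337 wide, lip at row 172, follower at (320,85), 74 mm from the lip – all as described. Now the strip.

>>> {"name": "jog_arm", "arguments": {
  "moves": [
    {"xyz": [-0.8, -0.6, 0], "twist": [0, 0, 0.3], "grip": 0},
    {"xyz": [-1.6, -1.2, 0], "twist": [0, 0, 0.6], "grip": 0},
    {"xyz": [-2.4, -1.9, 0], "twist": [0, 0, 0.9], "grip": 0},
    {"xyz": [-3.2, -2.5, 0], "twist": [0, 0, 1.2], "grip": 0},
    {"xyz": [-3.9, -3.1, 0], "twist": [0, 0, 1.53], "grip": 0}
  ]
}}

```text
clock: 6.88
position: [0.4579, -0.2461, 0.2335]
ee_rot: [2.276, 2.165, 0.001]
force: [1.2, -0.8, 0.1]
width: 0.501
```

>>> {"name": "jog_arm", "arguments": {
  "moves": [
    {"xyz": [-0.5, -0.14, 0], "twist": [0, 0, 0], "grip": 0},
    {"xyz": [-0.7, -0.14, 0], "twist": [0, 0, 0], "grip": 0},
    {"xyz": [-0.7, -0.14, 0], "twist": [0, 0, 0], "grip": 0}
  ]
}}

```text
clock: 7.25
position: [0.4488, -0.2862, 0.2332]
ee_rot: [-2.275, -2.166, -0.001]
force: [0.3, -0.1, 0.1]
width: 0.497
```

```bash
python3 -c "
from h import *
snap('wrist','w3.png')
go([.4466,-.2757,.237],87.2)"
```

```text
xyz [ 0.158 -0.047 -0.064] twist [ 0.002 -0.006  0.004] t 7.3 w 46.0 F [0.7 0.5 0.2] pos [ 0.449  -0.2853  0.2332]
```

View pics/w3.png

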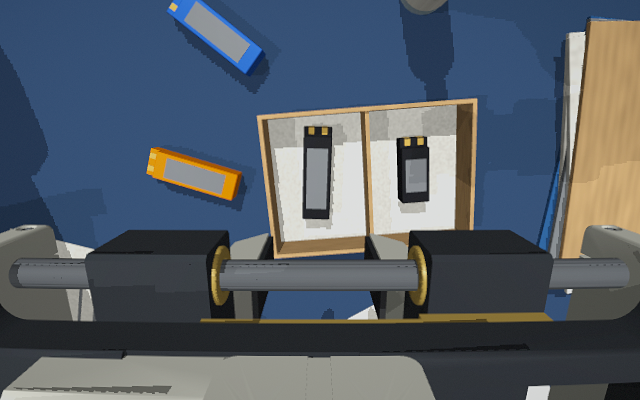

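Run:
```python
from m import *
a=onz(c,(304.5,126.5),.021);b=onz(c,(332,126.5),.021);d=onz(c,(303,218.5),.028);e=onz(c,(331,219),.028)
f_=(a+b)/2;g=(d+e)/2;print(a,b,d,e,'c',(f_+g)/2,'len',np.linalg.norm((f_-g)[:2]),'ang',np.degrees(np.arctan2(*(f_-g)[1::-1])))
for p in [(260,117),(476,100),(362,111),(275,256)]: print(onz(c,p,.045))
m=((f_+g)/2); go([m[0],m[1],.030],np.degrees(np.arctan2(*(f_-g)[1::-1])))
```

```text
[ 0.43777786 -0.2252957   0.021     ] [ 0.46670064 -0.22664335  0.021     ] [ 0.43081717 -0.3238845   0.028     ] [ 0.46163366 -0.32590972  0.028     ] c [ 0.44923233 -0.27543332  0.0245    ] len 0.09911020509301804 ang 86.52125581705685
[ 0.39580392 -0.21381687  0.045     ]
[ 0.60702268 -0.20688396  0.045     ]
[ 0.49547575 -0.21281477  0.045     ]
[ 0.39912883 -0.35969453  0.045     ]
xyz [ 0.161 -0.005  3.386] twist [ 0.002 -0.006  0.072] t 7.3 w 46.0 F [0.7 0.5 0.2] pos [ 0.449  -0.2853  0.2332]
```

>>> {"name": "jog_arm", "arguments": {
  "moves": [
    {"xyz": [0.16, 0, 0.9], "twist": [0, 0, 0.07], "grip": 0},
    {"xyz": [0.16, 0, 1.8], "twist": [0, 0, 0.07], "grip": 0},
    {"xyz": [0.16, 0, 2.6], "twist": [0, 0, 0.07], "grip": 0},
    {"xyz": [0.16, 0, 3.2], "twist": [0, 0, 0.07], "grip": 0},
    {"xyz": [0.16, 0, 3.43], "twist": [0, 0, 0.07], "grip": 0}
  ]
}}

```text
clock: 7.92
position: [0.4483, -0.275, 0.0257]
ee_rot: [-2.284, -2.152, -0.0]
force: [0.3, 0.2, 0.4]
width: 0.5
```

>>> {"name": "jog_arm", "arguments": {
  "moves": [
    {"xyz": [0, 0, 0], "twist": [0, 0, 0], "grip": 0},
    {"xyz": [0, 0, 0], "twist": [0, 0, 0], "grip": 0}
  ]
}}

```text
clock: 8.18
position: [0.4496, -0.2776, 0.0288]
ee_rot: [2.288, 2.15, 0.001]
force: [1.0, 1.1, 0.2]
width: 0.502
```

>>> {"name": "jog_arm", "arguments": {
  "moves": [
    {"xyz": [0.03, 0, 0.03], "twist": [0, 0, 0], "grip": 0.2},
    {"xyz": [0.03, 0, 0.03], "twist": [0, 0, 0], "grip": 0.6},
    {"xyz": [0.03, 0, 0.03], "twist": [0, 0, 0], "grip": 0.6},
    {"xyz": [0.03, 0, 0.03], "twist": [0, 0, 0], "grip": 0.6}
  ],
  "force": 40
}}

```text
clock: 8.68
position: [0.4484, -0.2759, 0.0262]
ee_rot: [2.29, 2.15, -0.0]
force: [-1.6, 1.2, 6.3]
width: 0.323
```

>>> {"name": "jog_arm", "arguments": {
  "moves": [
    {"xyz": [0, 0, 0], "twist": [0, 0, 0], "grip": 0.8},
    {"xyz": [0, 0, 0], "twist": [0, 0, 0], "grip": 0.8},
    {"xyz": [0, 0, -0.3], "twist": [0, 0, 0], "grip": 0.8},
    {"xyz": [0, 0, -0.8], "twist": [0, 0, 0], "grip": 0.8},
    {"xyz": [0, 0, -1.5], "twist": [0, 0, 0], "grip": 0.8}
  ]
}}

```text
clock: 9.3
position: [0.4474, -0.2754, 0.1157]
ee_rot: [-2.288, -2.149, 0.001]
force: [1.0, -0.3, -2.4]
width: 0.324
```

Run:
```python
from h import *
L=np.array([.5863,.0445]);uy=np.array([-.2198,.9755])
p=L+uy*.022
go([.4466,-.2755,.237],86.6)
go([p[0],p[1],.237],102.7)
```

```text
xyz [ 0.    -0.019 -2.022] twist [-0.013 -0.007 -0.02 ] t 9.3 w 29.8 F [ 1.  -0.3 -2.4] pos [ 0.4474 -0.2754  0.1157]
xyz [ 5.821  1.868 -2.019] twist [-0.012 -0.008 -1.63 ] t 9.3 w 29.8 F [ 1.  -0.3 -2.4] pos [ 0.4474 -0.2754  0.1157]
```

>>> {"name": "jog_arm", "arguments": {
  "moves": [
    {"xyz": [0.2, 0.1, -0.9], "twist": [0, 0, 0], "grip": 0.8},
    {"xyz": [1, 0.3, -1.7], "twist": [0, 0, -0.4], "grip": 0.8},
    {"xyz": [1.9, 0.6, -2], "twist": [0, 0, -0.8], "grip": 0.8},
    {"xyz": [2.8, 0.9, -2], "twist": [0, 0, -1.2], "grip": 0.8},
    {"xyz": [3.7, 1.2, -2], "twist": [0, 0, -1.63], "grip": 0.8}
  ]
}}

```text
clock: 9.93
position: [0.5346, -0.0571, 0.2361]
ee_rot: [1.959, 2.455, 0.0]
force: [-0.2, -0.9, -3.3]
width: 0.322
```

Run:
```python
from h import *
L=np.array([.5863,.0445]);uy=np.array([-.2198,.9755])
p=L+uy*.010
go([p[0],p[1],.237],102.7)
```

```text
xyz [ 1.626  1.217 -0.015] twist [0.005 0.004 0.013] t 9.93 w 29.6 F [-0.2 -0.9 -3.3] pos [ 0.5346 -0.0571  0.2361]
```

>>> {"name": "jog_arm", "arguments": {
  "moves": [
    {"xyz": [0.8, 0.6, 0], "twist": [0, 0, 0], "grip": 0.8},
    {"xyz": [1.63, 1.22, 0], "twist": [0, 0, 0], "grip": 0.8},
    {"xyz": [1.63, 1.22, 0.9], "twist": [0, 0, 0], "grip": 0.8},
    {"xyz": [1.63, 1.22, 1.8], "twist": [0, 0, 0], "grip": 0.8},
    {"xyz": [1.63, 1.22, 1.8], "twist": [0, 0, 0], "grip": 0.8}
  ]
}}

```text
clock: 10.55
position: [0.5808, 0.0518, 0.1239]
ee_rot: [-1.958, -2.449, 0.01]
force: [-0.0, 0.1, -1.1]
width: 0.319
```

>>> {"name": "jog_arm", "arguments": {
  "moves": [
    {"xyz": [0, 0, 0], "twist": [0, 0, 0], "grip": 0.8}
  ]
}}

```text
clock: 10.68
position: [0.585, 0.053, 0.1294]
ee_rot: [1.962, 2.453, 0.002]
force: [0.8, -0.1, -1.4]
width: 0.323
```

Run:
```python
from h import *
L=np.array([.5863,.0445]);uy=np.array([-.2198,.9755])
snap('wrist','w4.png')
p=L+uy*.010
go([p[0],p[1],.127],102.7)
```

```text
xyz [ 0.025 -0.02   0.051] twist [ 0.02   0.001 -0.001] t 10.72 w 29.6 F [ 0.4 -0.3 -1.3] pos [0.5856 0.0531 0.1301]
```

View pics/w4.png

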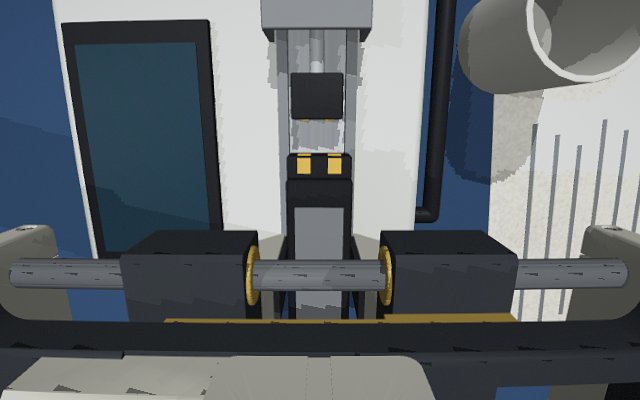

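Run:
```python
from m import *
g=cv2.cvtColor(cv2.imread('pics/w4.png'),6)
for v in (60,110,140,165,185): print(v,g[v,270:375].tolist())
print(g[140:185,320].tolist())
print(c[2][2,3])
```

```text
60 [164, 166, 167, 167, 167, 170, 143, 102, 103, 104, 104, 105, 104, 104, 105, 106, 107, 71, 112, 134, 132, 134, 133, 132, 130, 128, 148, 155, 155, 153, 150, 151, 150, 151, 152, 154, 152, 149, 151, 128, 117, 127, 131, 136, 142, 153, 148, 144, 137, 134, 129, 124, 143, 102, 108, 132, 135, 132, 130, 130, 129, 129, 129, 128, 131, 129, 129, 131, 132, 130, 150, 154, 153, 154, 154, 130, 62, 106, 104, 106, 104, 104, 104, 103, 103, 104, 106, 130, 147, 145, 144, 152, 189, 210, 207, 208, 211, 214, 215, 215, 214, 215, 215, 214, 214]
110 [216, 216, 216, 216, 216, 217, 219, 180, 143, 143, 144, 145, 145, 145, 144, 145, 145, 149, 80, 150, 112, 47, 38, 42, 41, 43, 44, 44, 42, 41, 43, 41, 44, 42, 42, 44, 39, 41, 41, 41, 40, 43, 43, 42, 41, 40, 42, 41, 41, 40, 43, 42, 41, 42, 41, 42, 42, 41, 40, 40, 41, 41, 41, 41, 41, 41, 42, 42, 42, 42, 42, 37, 15, 204, 121, 60, 134, 132, 132, 132, 132, 131, 132, 132, 131, 125, 195, 210, 208, 208, 207, 208, 208, 207, 207, 208, 208, 216, 216, 216, 216, 216, 216, 216, 216]
140 [217, 217, 216, 217, 217, 217, 217, 220, 195, 151, 141, 143, 143, 143, 143, 143, 144, 145, 12
[... 896 characters left out ...]
 207, 207, 207, 207, 207]
185 [217, 217, 217, 217, 217, 217, 217, 217, 219, 207, 152, 139, 140, 140, 145, 96, 41, 31, 36, 37, 38, 37, 37, 39, 37, 38, 35, 39, 37, 37, 36, 38, 38, 39, 38, 38, 38, 37, 36, 36, 38, 37, 37, 38, 37, 37, 38, 37, 37, 36, 38, 37, 38, 38, 37, 38, 37, 37, 38, 36, 38, 39, 37, 37, 36, 37, 37, 36, 38, 38, 37, 35, 36, 35, 37, 35, 37, 38, 38, 38, 34, 25, 57, 122, 189, 206, 206, 206, 206, 206, 206, 206, 205, 206, 205, 206, 206, 206, 206, 206, 206, 207, 206, 206, 206]
[152, 151, 151, 151, 151, 149, 153, 185, 201, 199, 199, 205, 164, 46, 18, 23, 30, 37, 40, 40, 40, 40, 40, 39, 37, 38, 38, 38, 40, 38, 38, 38, 38, 36, 38, 37, 38, 31, 23, 20, 31, 36, 35, 36, 37]
0.2775420374758245
```

Run:
```python
from m import *
f('ch140L',(288.7,140),.078);f('ch140R',(344.5,140),.078);f('ch110',(316.4,110),.078);f('foll',(316.5,100),.092)
f('folfar',(317,73),.092)
f('st165L',(286.3,165),.125);f('st165R',(352,165),.125);f('st185L',(285.3,185),.132);f('st185R',(352.2,185),.132);f('st end',(320,153),.125)
f('foll near top',(317,119),.092); f('cov edge',(316,29),.101)
s=arm.observe();print('tcp unit',U@(s['position'][:2]-u)*1e3)
```

```text
ch140L [0.5571 0.1018] unit mm [ 31.  -35.9]
ch140R [0.5892 0.1091] unit mm [ 63.8 -35.8]
ch110 [0.5692 0.1221] unit mm [ 47.3 -18.8]
foll [0.5683 0.1267] unit mm [ 47.4 -14. ]
folfar [0.5655 0.1401] unit mm [47.6 -0.4]
st165L [0.5615 0.0939] unit mm [ 33.6 -44.6]
st165R [0.5909 0.1005] unit mm [ 63.7 -44.5]
st185L [0.5633 0.0861] unit mm [ 33.6 -52.6]
st185R [0.5923 0.0927] unit mm [ 63.3 -52.5]
st end [0.5754 0.1026] unit mm [ 49.  -39.1]
foll near top [0.5707 0.1172] unit mm [ 47.6 -23.9]
cov edge [0.5608 0.1587] unit mm [47.1 18.8]
tcp unit [ 48.02541088 -89.67842298]
```

>>> {"name": "jog_arm", "arguments": {
  "moves": [
    {"xyz": [0, -0.02, 0.2], "twist": [0, 0, -0.05], "grip": 0.8},
    {"xyz": [0, -0.02, 0.42], "twist": [0, 0, -0.05], "grip": 0.8},
    {"xyz": [0, -0.02, 0.42], "twist": [0, 0, -0.05], "grip": 0.8},
    {"xyz": [0, -0.02, 0.42], "twist": [0, 0, -0.05], "grip": 0.8}
  ]
}}

```text
clock: 11.22
position: [0.5829, 0.0526, 0.1024]
ee_rot: [-1.951, -2.462, 0.0]
force: [0.3, 0.6, -2.3]
width: 0.321
```

Run:
```python
from m import *
s=arm.observe();print('tcp unit',U@(s['position'][:2]-u)*1e3,s['position'][2],s['force'],'target -21'); go([.5753,.0933,.103],102.7)
```

```text
tcp unit [ 45.3482778  -89.60300095] 0.10239774710364842 [ 0.25451048  0.58853441 -2.30614594] target -21
xyz [ 0.69   0.031 -0.01 ] twist [-0.001 -0.     0.051] t 11.22 w 29.5 F [ 0.3  0.6 -2.3] pos [0.5829 0.0526 0.1024]
```

>>> {"name": "jog_arm", "arguments": {
  "moves": [
    {"xyz": [0.1, 0.025, -0.015], "twist": [0, 0, 0], "grip": 0.8},
    {"xyz": [0.18, 0.025, -0.015], "twist": [0, 0, 0], "grip": 0.8},
    {"xyz": [0.18, 0.025, -0.015], "twist": [0, 0, 0], "grip": 0.8},
    {"xyz": [0.18, 0.025, -0.015], "twist": [0, 0, 0], "grip": 0.8}
  ]
}}

```text
clock: 11.72
position: [0.5819, 0.0634, 0.1033]
ee_rot: [1.951, 2.462, -0.0]
force: [-0.3, 0.5, -3.1]
width: 0.321
```

```bash
cat > w.py <<'E'
from m import *
s=arm.observe();print('tcp unit',U@(s['position'][:2]-u)*1e3,s['position'][2],s['force'])
c,im=snap('wrist','w5.png')
g=cv2.cvtColor(im,6).astype(int)
zb=s['position'][2]-.0222
def edges(v,lo,hi):
    d=np.diff(g[v]); return [(i+.5,int(d[i])) for i in range(lo,hi) if abs(d[i])>30]
for v in (130,140,165,185,195): print(v,edges(v,265,375))
for v,z in ((165,zb+.017),(190,zb+.024)):
    x=np.where(g[v,270:375]<60)[0]; f('strip %d %d %d'%(v,x[0]+270,x[-1]+271),((x[0]+x[-1]+1)/2+270-.5,v),z)
E
python3 w.py
```

```text
tcp unit [ 46.69814501 -78.84213682] 0.10333759488006858 [-0.26928674  0.53888028 -3.06865781]
130 [(273.5, -40), (274.5, -36), (286.5, -68), (287.5, 123), (288.5, -63), (289.5, -84), (348.5, 77), (350.5, -78), (351.5, 95), (363.5, 90)]
140 [(274.5, -53), (286.5, -68), (287.5, 108), (288.5, -42), (289.5, -80), (348.5, 107), (349.5, -42), (351.5, 70), (362.5, 48), (363.5, 37)]
165 [(275.5, -44), (285.5, -49), (286.5, -57), (296.5, 125), (309.5, -79), (310.5, -71), (327.5, 125), (340.5, -106), (341.5, -56), (351.5, 90), (361.5, 44), (362.5, 38)]
185 [(275.5, -62), (284.5, -49), (285.5, -57), (351.5, 45), (352.5, 57), (361.5, 63)]
195 [(275.5, -55), (276.5, -39), (285.5, -62), (351.5, 77), (360.5, 67)]
strip 165 287 352 [0.5721 0.1074] unit mm [ 46.8 -33.7]
strip 190 286 352 [0.5742 0.0973] unit mm [ 46.7 -44. ]
```

Strip centre (px 319) matches the channel centre (px 319). Pushing now.

>>> {"name": "jog_arm", "arguments": {
  "moves": [
    {"xyz": [0.12, 0, 0], "twist": [0, 0, 0], "grip": 0.8},
    {"xyz": [0.24, 0, 0], "twist": [0, 0, 0], "grip": 0.8},
    {"xyz": [0.36, 0, 0], "twist": [0, 0, 0], "grip": 0.8},
    {"xyz": [0.48, 0, 0], "twist": [0, 0, 0], "grip": 0.8},
    {"xyz": [0.56, 0, 0], "twist": [0, 0, 0], "grip": 0.8}
  ]
}}

```text
clock: 12.4
position: [0.5743, 0.0962, 0.1033]
ee_rot: [1.951, 2.462, -0.0]
force: [2.3, -4.4, -2.8]
width: 0.323
```

>>> {"name": "jog_arm", "arguments": {
  "moves": [
    {"xyz": [0, 0, 0], "twist": [0, 0, 0], "grip": 0.8},
    {"xyz": [0, 0, 0], "twist": [0, 0, 0], "grip": 0.8}
  ]
}}

```text
clock: 12.65
position: [0.5744, 0.0957, 0.1033]
ee_rot: [1.952, 2.461, -0.0]
force: [2.0, -3.9, -2.4]
width: 0.321
```

```bash
sed -i s/w5/w6/ w.py; python3 w.py
```

```text
tcp unit [ 46.53316015 -45.67313305] 0.1033211051512946 [ 2.03282629 -3.85014606 -2.36010695]
130 [(274.5, -47), (286.5, -45), (287.5, 45), (289.5, -59), (349.5, 98), (350.5, -92), (363.5, 51), (370.5, 71)]
140 [(267.5, -36), (274.5, -37), (275.5, -31), (286.5, -47), (289.5, -53), (348.5, 46), (349.5, 44), (350.5, -69), (351.5, 41), (363.5, 50), (368.5, 71)]
165 [(268.5, -39), (286.5, -70), (296.5, 123), (297.5, 31), (309.5, -50), (310.5, -80), (327.5, 159), (340.5, -83), (341.5, -69), (351.5, 85), (367.5, 70)]
185 [(275.5, -44), (276.5, -35), (285.5, -73), (352.5, 87), (361.5, 88)]
195 [(275.5, -32), (276.5, -53), (285.5, -73), (351.5, 45), (352.5, 59), (360.5, 37), (361.5, 47)]
strip 165 287 352 [0.5646 0.1397] unit mm [46.7 -0.6]
strip 190 286 352 [0.5668 0.1297] unit mm [ 46.5 -10.8]
```

View pics/w6.png

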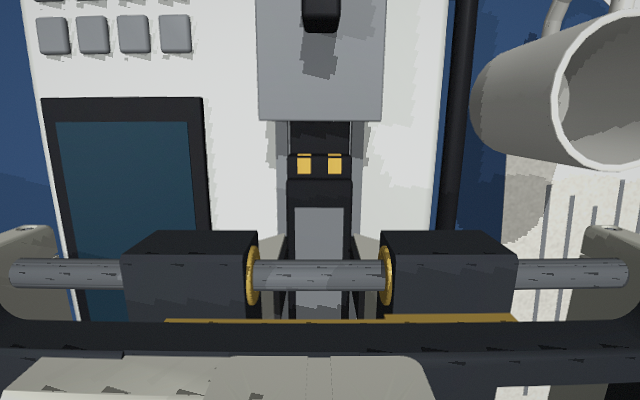

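>>> {"name": "jog_arm", "arguments": {
  "moves": [
    {"xyz": [0, 0, 0.05], "twist": [0, 0, 0], "grip": 0.8},
    {"xyz": [0, 0, 0.1], "twist": [0, 0, 0], "grip": 0.8},
    {"xyz": [0, 0, 0.14], "twist": [0, 0, 0], "grip": 0.8},
    {"xyz": [0, 0, 0.17], "twist": [0, 0, 0], "grip": 0.8},
    {"xyz": [0, 0, 0.17], "twist": [0, 0, 0], "grip": 0.8}
  ]
}}

```text
clock: 13.32
position: [0.574, 0.0961, 0.0929]
ee_rot: [-1.951, -2.462, 0.001]
force: [1.1, -4.0, -1.7]
width: 0.319
```

>>> {"name": "jog_arm", "arguments": {
  "moves": [
    {"xyz": [0, 0, 0], "twist": [0, 0, 0], "grip": 0.8}
  ]
}}

```text
clock: 13.45
position: [0.574, 0.096, 0.0929]
ee_rot: [-1.951, -2.462, 0.001]
force: [1.3, -3.6, -2.9]
width: 0.325
```

>>> {"name": "jog_arm", "arguments": {
  "moves": [
    {"xyz": [0, 0, 0.02], "twist": [0, 0, 0], "grip": 0.8},
    {"xyz": [0, 0, 0.02], "twist": [0, 0, 0], "grip": 0.8},
    {"xyz": [-0.03, 0, 0.02], "twist": [0, 0, 0], "grip": 0.8},
    {"xyz": [-0.03, 0, 0.02], "twist": [0, 0, 0], "grip": 0.8}
  ]
}}

```text
clock: 13.95
position: [0.5745, 0.0951, 0.0922]
ee_rot: [-1.95, -2.463, -0.001]
force: [-2.0, -1.9, 5.3]
width: 0.325
```

Run:
```python
from m import *
s=arm.observe();print('tcp unit',U@(s['position'][:2]-u)*1e3,s['position'][2],U@s['force'][:2],s['force'][2],s['width'])
```

```text
tcp unit [ 46.46918383 -46.27448281] 0.09221996591054786 [-2.36118262 -1.41609763] 5.267418069226652 0.3246556368717991
```

>>> {"name": "jog_arm", "arguments": {
  "moves": [
    {"xyz": [-0.02, 0, 0], "twist": [0, 0, 0], "grip": 0.2},
    {"xyz": [-0.02, 0, 0], "twist": [0, 0, 0], "grip": 0.2},
    {"xyz": [-0.02, 0, 0], "twist": [0, 0, 0], "grip": 0.2},
    {"xyz": [-0.02, 0, -0.5], "twist": [0, 0, 0], "grip": 0.2},
    {"xyz": [-0.6, 0, -1.2], "twist": [0, 0, 0], "grip": 0.2}
  ]
}}

```text
clock: 14.58
position: [0.5817, 0.0622, 0.164]
ee_rot: [-1.943, -2.465, -0.0]
force: [1.4, 1.1, 0.5]
width: 0.401
```

>>> {"name": "jog_arm", "arguments": {
  "moves": [
    {"xyz": [-0.4, 0, -0.8], "twist": [0, 0, 0], "grip": 0},
    {"xyz": [-0.4, 0, -1.2], "twist": [0, 0, 0], "grip": 0},
    {"xyz": [-0.4, 0, -1.2], "twist": [0, 0, 0], "grip": 0}
  ]
}}

```text
clock: 14.95
position: [0.5895, 0.0361, 0.238]
ee_rot: [1.95, 2.459, 0.005]
force: [-0.1, -0.5, -0.0]
width: 0.501
```

```bash
python3 -c "
from h import *
c,im=snap('wrist','w7.png')
cv2.imwrite('pics/c7.png',cv2.resize(im[0:230,200:440],None,fx=2.5,fy=2.5,interpolation=cv2.INTER_CUBIC))
go([.566,.116,.237],102.7)"
```

```text
xyz [ 1.383 -0.063 -0.011] twist [0.008 0.001 0.05 ] t 15.0 w 45.8 F [-1.  -0.9 -0. ] pos [0.5886 0.0361 0.2364]
```

View pics/c7.png

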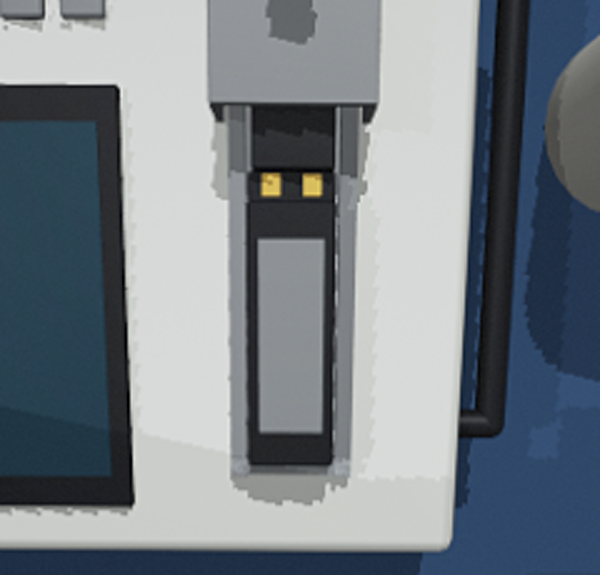

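Run:
```python
from m import *
f('blunt',(316,186),.094);f('blunt base/lip out?',(316,188.5),.078);f('step',(316.5,79.5),.094);f('contact',(316.5,68.3),.087);f('wL',(316.2-16.5,186),.094);f('wR',(316.2+16.5,186),.094);f('s front L',(299.5,95),.094);f('s front R',(333.7,95),.094)
g=cv2.cvtColor(cv2.imread('pics/w7.png'),6); print(g[175:200,316].tolist()); print(g[180,285:350].tolist())
P=np.array([.5498,.2049,.14]); go(P,102.7)
```

```text
blunt [0.5851 0.0443] unit mm [ 45.6 -98.1]
blunt base/lip out? [0.5863 0.0389] unit mm [  45.6 -103.6]
step [0.5651 0.1313] unit mm [45.3 -8.9]
contact [0.5629 0.1407] unit mm [45.2  0.8]
wL [0.5711 0.041 ] unit mm [ 31.2 -98.3]
wR [0.5995 0.0477] unit mm [ 60.4 -98. ]
s front L [0.5542 0.1161] unit mm [ 31.3 -21.3]
s front R [0.5819 0.1226] unit mm [ 59.7 -21. ]
[38, 37, 39, 37, 36, 37, 37, 38, 39, 38, 28, 72, 88, 83, 107, 140, 149, 148, 148, 147, 148, 147, 148, 147, 145]
[205, 209, 209, 209, 209, 218, 222, 171, 141, 140, 140, 141, 145, 116, 58, 33, 36, 37, 38, 38, 38, 37, 37, 39, 38, 37, 37, 36, 37, 39, 37, 37, 39, 38, 37, 38, 39, 37, 36, 36, 37, 36, 37, 37, 37, 37, 34, 39, 92, 123, 128, 126, 127, 127, 123, 172, 205, 205, 204, 204, 204, 205, 204, 207, 217]
xyz [2.887 0.01  1.606] twist [0.008 0.001 0.05 ] t 15.0 w 45.8 F [-1.  -0.9 -0. ] pos [0.5886 0.0361 0.2364]
```

Strip is in and flat: blunt end −98.1 mm at lip −98.2 when cast on z=94 mm, length 99 mm. Now closing the cover.

>>> {"name": "jog_arm", "arguments": {
  "moves": [
    {"xyz": [0.9, 0, 0], "twist": [0, 0, 0.05], "grip": 0},
    {"xyz": [1.8, 0, 0], "twist": [0, 0, 0.05], "grip": 0},
    {"xyz": [2.7, 0.01, 0], "twist": [0, 0, 0.05], "grip": 0},
    {"xyz": [2.89, 0.01, 0.6], "twist": [0, 0, 0.05], "grip": 0},
    {"xyz": [2.89, 0.01, 0.9], "twist": [0, 0, 0.05], "grip": 0}
  ]
}}

```text
clock: 15.62
position: [0.5473, 0.2057, 0.1791]
ee_rot: [-1.957, -2.455, 0.005]
force: [-0.4, -0.8, -0.0]
width: 0.495
```

```bash
python3 -c "
from h import *
go([.5498,.2049,.118],102.7)"
```

```text
xyz [-0.021  0.041  1.018] twist [-0.023  0.002  0.02 ] t 15.62 w 45.6 F [-0.4 -0.8 -0. ] pos [0.5473 0.2057 0.1791]
```

>>> {"name": "jog_arm", "arguments": {
  "moves": [
    {"xyz": [0, 0.02, 0.6], "twist": [0, 0, 0], "grip": 0},
    {"xyz": [0, 0.02, 1.0], "twist": [0, 0, 0], "grip": 0},
    {"xyz": [0, 0.02, 1.0], "twist": [0, 0, 0], "grip": 0.4},
    {"xyz": [0, 0.02, 1.0], "twist": [0, 0, 0], "grip": 1},
    {"xyz": [0, 0.02, 1.0], "twist": [0, 0, 0], "grip": 1}
  ],
  "force": 25
}}

```text
clock: 16.25
position: [0.5512, 0.2052, 0.123]
ee_rot: [1.962, 2.452, 0.002]
force: [0.1, -0.2, -0.6]
width: 0.224
```

>>> {"name": "jog_arm", "arguments": {
  "moves": [
    {"xyz": [0, 0, 0], "twist": [0, 0, 0], "grip": 1},
    {"xyz": [0, 0, 0], "twist": [0, 0, 0], "grip": 1},
    {"xyz": [0, 0, 0], "twist": [0, 0, 0], "grip": 1}
  ]
}}

```text
clock: 16.62
position: [0.5498, 0.2049, 0.1228]
ee_rot: [1.962, 2.454, -0.001]
force: [-4.9, -1.0, 5.8]
width: 0.152
```

>>> {"name": "jog_arm", "arguments": {
  "moves": [
    {"xyz": [-0.35, 0, 0], "twist": [0, 0, 0], "grip": 1},
    {"xyz": [-0.7, 0, 0], "twist": [0, 0, 0], "grip": 1},
    {"xyz": [-1.05, 0, 0], "twist": [0, 0, 0], "grip": 1},
    {"xyz": [-1.4, 0, 0], "twist": [0, 0, 0], "grip": 1},
    {"xyz": [-1.75, 0, 0], "twist": [0, 0, 0], "grip": 1}
  ]
}}

```text
clock: 17.25
position: [0.5728, 0.1028, 0.1228]
ee_rot: [-1.96, -2.454, 0.0]
force: [-4.5, 1.5, 5.4]
width: 0.149
```

>>> {"name": "jog_arm", "arguments": {
  "moves": [
    {"xyz": [-0.06, 0, 0], "twist": [0, 0, 0], "grip": 1},
    {"xyz": [-0.1, 0, 0], "twist": [0, 0, 0], "grip": 1},
    {"xyz": [-0.13, 0, 0], "twist": [0, 0, 0], "grip": 1},
    {"xyz": [-0.13, 0, 0], "twist": [0, 0, 0], "grip": 1}
  ]
}}

```text
clock: 17.75
position: [0.5746, 0.0949, 0.1228]
ee_rot: [-1.962, -2.454, 0.001]
force: [-5.0, 0.5, 6.9]
width: 0.147
```

Run:
```python
from m import *
s=arm.observe();print('tcp unit',U@(s['position'][:2]-u)*1e3,s['position'][2],U@s['force'][:2],s['force'][2],s['width'],'open at',U@(np.array([.5498,.2049])-u)*1e3)
```

```text
tcp unit [ 46.53628315 -46.42209529] 0.12278189786165289 [-4.78243419  1.59100774] 6.9329377311686216 0.14689387426530223 open at [46.51294466 66.29627425]
```

Travelled 112.7 mm; pushing on to the stop.

>>> {"name": "jog_arm", "arguments": {
  "moves": [
    {"xyz": [-0.03, 0, 0], "twist": [0, 0, 0], "grip": 1},
    {"xyz": [-0.05, 0, 0], "twist": [0, 0, 0], "grip": 1},
    {"xyz": [-0.06, 0, 0], "twist": [0, 0, 0], "grip": 1},
    {"xyz": [-0.06, 0, 0], "twist": [0, 0, 0], "grip": 1}
  ]
}}

```text
clock: 18.25
position: [0.5749, 0.0935, 0.1228]
ee_rot: [-1.959, -2.454, -0.001]
force: [-5.7, 5.7, 5.6]
width: 0.149
```

>>> {"name": "jog_arm", "arguments": {
  "moves": [
    {"xyz": [-0.03, 0, 0], "twist": [0, 0, 0], "grip": 1},
    {"xyz": [-0.03, 0, 0], "twist": [0, 0, 0], "grip": 1}
  ]
}}

```text
clock: 18.5
position: [0.575, 0.0934, 0.1228]
ee_rot: [-1.956, -2.454, -0.003]
force: [-6.7, 8.7, 4.1]
width: 0.149
```

>>> {"name": "jog_arm", "arguments": {
  "moves": [
    {"xyz": [0, 0, 0], "twist": [0, 0, 0], "grip": 0},
    {"xyz": [0, 0, 0], "twist": [0, 0, 0], "grip": 0},
    {"xyz": [0, 0, 0], "twist": [0, 0, 0], "grip": 0},
    {"xyz": [0, 0, -0.8], "twist": [0, 0, 0], "grip": 0},
    {"xyz": [-0.4, 0, -1.6], "twist": [0, 0, 0], "grip": 0}
  ]
}}

```text
clock: 19.12
position: [0.5812, 0.0681, 0.219]
ee_rot: [-1.957, -2.456, -0.0]
force: [1.0, 0.0, 0.2]
width: 0.501
```

>>> {"name": "jog_arm", "arguments": {
  "moves": [
    {"xyz": [-0.5, 0, -0.8], "twist": [0, 0, 0], "grip": 0},
    {"xyz": [-0.5, 0, -0.8], "twist": [0, 0, 0], "grip": 0},
    {"xyz": [-0.5, 0, -0.8], "twist": [0, 0, 0], "grip": 0}
  ]
}}

```text
clock: 19.5
position: [0.588, 0.0371, 0.2654]
ee_rot: [-1.962, -2.453, 0.0]
force: [-0.9, 0.5, -0.6]
width: 0.499
```

Run:
```python
from h import *
c,im=snap('wrist','w8.png'); b,t=snap('scene','s8.png')
x=cv2.resize(im[0:230,200:440],None,fx=1.6,fy=1.6,interpolation=cv2.INTER_CUBIC)
y=cv2.resize(t[100:360,180:450],(382,368),interpolation=cv2.INTER_CUBIC)
cv2.imwrite('pics/c8.png',np.hstack([x,y[:,:]]) if x.shape[0]==368 else x); print(x.shape)
```

```text
(368, 384, 3)
```

View pics/c8.png

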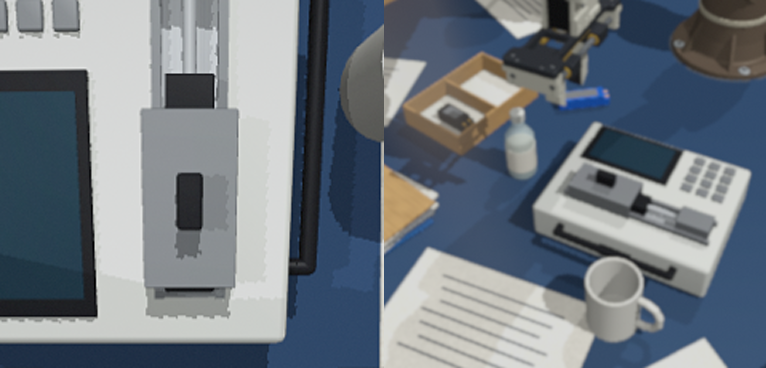

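Run:
```python
from m import *
f('cover near',(317,180),.101);f('cover far',(317,68),.101);f('tab',(318.5,126),.123)
print(arm.observe()['force']); print(arm.sign_off())
```

```text
cover near [0.5838 0.0477] unit mm [ 45.1 -94.5]
cover far [0.5617 0.1449] unit mm [45.   5.1]
tab [0.5741 0.0969] unit mm [ 46.5 -44.4]
[-0.49952302 -0.25626754 -0.82898349]
the job is handed in; nothing more can be done
None
```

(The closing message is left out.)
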